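# Set up the fold-down writing ledge of the record cabinet

## Task

Set up the writing ledge on the small steel cabinet: first pull both slide-out supports below its closed flap fully out, and only then swing the flap down gently, without letting it drop, until it lies level on both supports. Let go of everything and leave the timer, the label roll and the shaker where they stand.

Things in the scene. Friction and masses are not known exactly. Their poses are not given: they have to be found in the camera images.
- station: fixed steel cabinet, 200 mm wide (y), 170 deep (x), 295 high, at the robot's left. Origin on the worktop, middle of the front face's lower edge; own -x points out of the front (roughly to the robot's right), z up. Flap hinge axis along y at x = 0, z = 125 mm; the flap closes the front above it. Two supports slide in slots at y = +65 and -65 mm, just below the hinge
- support_left (a joint): travel of the support at the cabinet's y = +65 mm (nearer the robot): 0 m pushed in, 0.085 fully out (stop). Slides along the cabinet's -x with 2 N friction, stays where left. Bar 18 mm wide, 26 high, top at 109.5 mm above the worktop; a small rubber pad on top near its front end carries the lowered flap
- support_right (a joint): the same for the support at y = -65 mm (farther from the robot): 0 m pushed in, 0.085 fully out
- pull_left (a point): grip point of the upright fin on support_left's front end; fin 12 mm thick along the cabinet's y, 26 high, 34 long; point 15 mm behind its front edge, at height 96.5 mm, 29 mm in front of the cabinet's face at travel 0. The closed flap (outer face 14 mm in front of that face) rises close behind it, so the hand must lean out to the front, 35 to 45 degrees. Axes as the cabinet's
- pull_right (a point): the same point on the fin of support_right
- flap (a joint): flap angle: 0 rad upright, closed; 1.57 level; at most 2.0. Swings out and down to the front about its lower edge. Panel 196 mm wide, 155 high, 14 thick, about 0.45 kg. Little friction: up to about 0.1 rad it stays, farther out it falls unless held, and without supports it falls past level. On the pulled-out supports it rests at 1.57
- flap_tab (a point): grip point of the tab on the middle of the flap's free (upper) edge; tab 12 mm thick along y, 18 wide, 45 long; point 30 mm beyond the edge, 185 mm from the hinge axis, 9 mm outward of the flap's inner face. Site z runs from hinge to free edge, x out of the inner face, y along the hinge. Pinched along y, the tab can turn between the fingers as the flap swings
- kitchen_timer: steel wind-up timer, 63 mm across, 56 mm high, loose bystander; origin at the centre of its underside
- label_roll: roll of labels lying flat, 60 mm across, 30 mm high, loose bystander; origin at the centre of its underside
- salt_shaker: steel and glass shaker, 44 mm across, 90 mm high, loose bystander; origin at the centre of its underside

How it is judged:
By the outcome, as a careful person would: the job done as asked, in the order asked, and still so for the second after the job is handed in, with the robot touching nothing.
It also fails if it takes over 70 s, if anything falls off the work surface, if the arm or the gripper's body presses on something with over 40 N, if the wrist force passes 120 N, or if a joint passes its speed limit or range.

## Robot

A 7-joint arm with a two-finger parallel gripper is mounted at the origin on the work surface; the furniture and walls round the work are solid. World frame = base frame: x ahead of the robot, y to its left, z up, the work surface at z = 0. Lengths are in m, angles in rad, forces in N, time in s.
With the tool pointing down it reaches from about 0.4 to 0.85 m from the base axis. Payload 4.5 kg.
Tool frame: the origin (TCP) lies at the very end of the fingers, on their centre line; the grasp point (between the pads) lies 19 mm behind it (ctrl.pinch_z is the distance from the TCP to the grasp point, in m); x points along the fingers, z is the direction in which the jaws open and shut, and the axes are right-handed (so a half turn about x gives the same grasp; the last joint's range is limited). The gripper opens to 88 mm and grips with 3 to 60 N. Pads are 18 mm wide; open, the fingers measure 123 mm over their backs; the gripper's body (75 mm by 187 mm) begins 45 mm behind the grasp point.
Start: joints at [1.21, 0.689, -0.195, 1.565, 0.157, 0.902, -0.215], TCP at [0.24, -0.577, 0.239] pointing down, gripper open.
Joint ranges: [-3.01, 3.01], [-0.46, 2.08], [-1.47, 1.51], [0.13, 2.56], [-1, 4.14], [0.04, 2.09], [-2.66, 2.66]. Speed limits (rad/s): [2.57, 2.57, 3.14, 3.14, 3.14, 3.14, 3.14].

## Interface

Orientations are given as a unit quaternion [w, x, y, z].
In Python, from rig import ctrl gives the robot as it stands.
- The arm moves only by the tool apply_moves, never from a script. Its argument "deltas" is text: rows parted by semicolons, each of 6 numbers parted by spaces: the shift along the tool's x, y, z in mm, then the turn, a rotation vector about the tool's x, y, z in degrees. A call has 1 to 12 rows; each row is the pose to reach, as a shift and turn from the pose commanded when the call began, along the tool's axes at that moment; what a row does not reach only later rows make up. A row lasts 1/10 s, in which the tool goes at most 50 mm and 8.59 degrees, less where a joint would pass 70% of its speed; a pose out of reach is approached as far as the arm can. A call with a gripper value outside its range is refused whole. "fingers" is the gripper's target within -1 to 1 (shut at 1, half-way at 0, fully open at -1), set as the call begins (left out, the last holds). The fingers move at their own pace and stop on an object; "force" is the grip in N (left out, the last holds). Time passes only in rows, so rows that repeat a pose let the fingers close. It gives the time, the measured TCP pose, the force and the opening at its end, in the units of the state.
- ctrl.observe(): the state, without advancing time (a new reading comes with each control period).
- ctrl.capture(name): name is "side" or "top" or "wrist"; returns (picture, depth): 480x640x3 uint8, red, green, blue; 480x640 float32, m along the optical axis (not along the pixel's ray), 0 where there is no reading.
- ctrl.calibration(name): a dict with "intrinsics" (3x3 intrinsics, pixels), "R" (3x3) and "t" (3): a world point X has camera coordinates R X + t; the wrist camera has in their place "mount" (4x4, takes a point from camera to tool coordinates, whose origin is the TCP and whose axes are the tool frame's). Camera axes: x right, y down, z forward; pixel columns grow to the right and rows downward; lengths in m; the calibration is good to about 2 mm. The wrist camera is an equidistant fisheye: a pixel r from the principal point sees the ray r / f radians off the axis. A picture is of the moment at which its call begins: read the wrist's pose just before it. calibration takes no time and is no camera call.
- ctrl.hand_in(): hands the job in, once; it reports no verdict.
Trained networks look in the newest picture that a camera, given by its name, has taken for a name from the list of things; names that differ only in an ending like _2 or _b are one class to them, and where a whole thing is asked for, a point or a joint stands for the part that bears it (a point fixed in the world has none). Each returns a list of dicts, best first, with "confidence" (0 to 1); they miss things now and then, are a little off and sometimes report something else, mostly with a low value. They report only what shows in the picture. A call takes as long as a camera call.
- ctrl.look_for(camera, thing): "point" ([x, y, z] in m, in the coordinates of the camera as it stood for that picture, good to about 4 mm: the middle of the surface that is visible of it).
- ctrl.place_of(camera, thing): "point" ([x, y, z] in m, in the coordinates of the camera as it stood for that picture, good to about 4 mm: a listed point, or the origin of a listed thing).
The state is a dict: "time_s": time; "qpos": joint angles; "joint_velocities": joint speeds; "tau": joint torques, N m; "tcp_pos": TCP position; "tool_rot": TCP orientation; "contact_force": force on the tool from outside, world axes, zero at the start; "wrist_torque": the same for the moment, N m; "grip_width": finger opening in m.
Only numpy, scipy, OpenCV 4.12 (cv2) and the standard library are available. Lean on these libraries where they do the work, as an engineer would, in place of code of your own. Each camera call takes 0.05 s, during which the arm holds its last target. There are 200 camera calls.

## Working session

There is one attempt and no reset: what is moved stays moved. The work goes in short steps, Python scripts to look and compute and a tool call to move; the robot and the scene stay as the last step left them, time stands still between calls to the robot, and variables do not carry over. Pictures are saved under pics/ and viewed, about 8 in all and at most 12, crops included, and the job is handed in when it is done.

Besides the shell and the picture viewer there is one more tool, called after "Request:" by a JSON object that holds its "api" and its "payload", one argument or row to a line. apply_moves: Moves the arm, as the interface text tells. Its arguments: {"type":"object","properties":{"deltas":{"type":"string"},"fingers":{"type":"number"},"force":{"type":"number"}},"required":["deltas"]}

```bash
ls; mkdir -p pics
cat > h.py <<'E'
import numpy as np,cv2
from scipy.spatial.transform import Rotation as R
from rig import ctrl
np.set_printoptions(precision=4,suppress=True)
def q2R(q): return R.from_quat([q[1],q[2],q[3],q[0]])
def toworld(cam,p,st=None):
    c=ctrl.calibration(cam); p=np.array(p)
    if cam=='wrist':
        M=np.array(c['mount']); t=M[:3,:3]@p+M[:3,3]
        return q2R(st['tool_rot']).apply(t)+np.array(st['tcp_pos'])
    return np.array(c['R']).T@(p-np.array(c['t']))
def find(cam,things,fn='place_of',st=None,n=2):
    for t in things:
        for d in getattr(ctrl,fn)(cam,t)[:n]:
            print(cam,fn,t,round(d['confidence'],2),toworld(cam,d['point'],st))
def snap(cam,name):
    st=ctrl.observe(); im,dp=ctrl.capture(cam); cv2.imwrite(f'pics/{name}.png',im[:,:,::-1]); return st,im,dp
E
python3 - <<'E'
from h import *
print(ctrl.observe(), ctrl.pinch_z)
T=['station','pull_left','pull_right','flap_tab','kitchen_timer','label_roll','salt_shaker']
for c in ['side','top']:
    st,im,dp=snap(c,c+'0'); find(c,T)
a=cv2.imread('pics/side0.png');b=cv2.imread('pics/top0.png')
cv2.imwrite('pics/both.png',cv2.resize(np.vstack([a,b]),None,fx=.62,fy=.62))
E
```

```text
pics
{'time_s': 0.0, 'qpos': array([ 1.2098,  0.69  , -0.1945,  1.5663,  0.1573,  0.9025, -0.2151]), 'joint_velocities': array([-0.0007,  0.0012,  0.0001,  0.0003,  0.0007,  0.    ,  0.0014]), 'tau': array([  0.0002, -52.7555,  -1.2668, -15.3426,  -0.0527,   0.0066,
         0.0002]), 'tcp_pos': array([ 0.2401, -0.5764,  0.2379]), 'tool_rot': array([ 0.5878,  0.3925,  0.5889, -0.3919]), 'contact_force': array([ 0.4661, -0.583 , -0.0487]), 'wrist_torque': array([ 0.0323, -0.0067, -0.0422]), 'grip_width': 0.08818975685424998} 0.0187
side place_of station 0.72 [ 0.4182  0.3493 -0.0012]
side place_of pull_left 0.68 [0.3755 0.2894 0.0958]
side place_of pull_right 0.41 [0.4913 0.3387 0.1   ]
side place_of flap_tab 0.77 [0.4242 0.3366 0.3115]
side place_of kitchen_timer 0.77 [ 0.4486 -0.094   0.0018]
side place_of label_roll 0.89 [0.4711 0.0081 0.0015]
side place_of salt_shaker 0.92 [ 0.3908 -0.2213  0.0017]
side place_of salt_shaker 0.31 [ 0.4481 -0.0931  0.0011]
top place_of station 0.62 [0.4204 0.3492 0.0058]
top place_of station 0.4 [ 0.3933 -0.2227 -0.0016]
top place_of pull_left 0.71 [0.3714 0.2889 0.0956]
top place_of pull_left 0.64 [ 0.4687  0.0091 -0.0021]
top place_of pull_right 0.63 [0.493  0.3335 0.0972]
top place_of flap_tab 0.94 [0.4203 0.337  0.3146]
top place_of kitchen_timer 0.8 [ 0.454  -0.097  -0.0004]
top place_of label_roll 0.78 [0.467  0.0056 0.0007]
top place_of salt_shaker 0.7 [ 0.3948 -0.2203 -0.0038]
```

View pics/both.png

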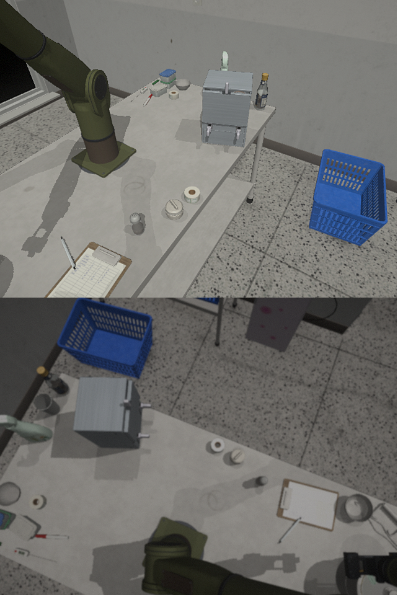

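The side and top views (side: cabinet about (226,105), fins at its lower front; top: cabinet about (108,412)) agree with the networks. Cabinet front faces about -y. Next I fit the flap plane from depth and plan the first move.

```bash
cat >> h.py <<'E'
def cloud(cam,dp):
    c=ctrl.calibration(cam);K=np.array(c['intrinsics']);v,u=np.nonzero(dp>0);z=dp[v,u]
    P=np.c_[(u-K[0,2])/K[0,0]*z,(v-K[1,2])/K[1,1]*z,z]
    return (P-np.array(c['t']))@np.array(c['R'])
def frame(yaw): # cabinet axes
    return np.array([np.cos(yaw),np.sin(yaw),0]),np.array([-np.sin(yaw),np.cos(yaw),0])
def toolR(yaw,lean,flip=1):
    """tool x = down leaned: hand leans out to the front; tool z = flip*cab y"""
    ex,ey=frame(yaw); x=np.sin(lean)*ex-np.cos(lean)*np.array([0,0,1]); z=flip*ey
    return R.from_matrix(np.c_[x,np.cross(z,x),z])
def delta(grasp,Rt,st=None):
    """row that puts grasp point at grasp with orientation Rt"""
    st=st or ctrl.observe(); R0=q2R(st['tool_rot'])
    tcp=np.array(grasp)+Rt.apply([ctrl.pinch_z,0,0])
    d=R0.inv().apply(tcp-np.array(st['tcp_pos']))*1000; r=(R0.inv()*Rt).as_rotvec(degrees=True)
    print('ROW',np.round(np.r_[d,r],1),'tcp',tcp)
E
python3 - <<'E'
from h import *
_,_,dp=snap('side','s1'); P=cloud('side',dp)
ex,ey=frame(np.radians(111.7)); O=np.array([.42,.349,0]); 
for it in range(4):
    L=np.c_[(P-O)@ex,(P-O)@ey,P[:,2]]
    m=(abs(L[:,0]+.014)<.015/(1+.5*it))&(abs(L[:,1])<.09)&(L[:,2]>.14)&(L[:,2]<.27)
    a=np.polyfit(L[m,1],L[m,0],1); yaw=np.arctan2(ex[1],ex[0])-0
    yaw=yaw+np.arctan(a[0]); O=O+ex*(a[1]+.014); ex,ey=frame(yaw)
    print(m.sum(),np.degrees(yaw),O)
L=np.c_[(P-O)@ex,(P-O)@ey,P[:,2]]
m=(abs(L[:,0])<.03)&(abs(L[:,1])<.15)&(L[:,2]>.15)&(L[:,2]<.27); print('y range',np.percentile(L[m,1],[1,99]))
m=(L[:,0]<-.022)&(L[:,0]>-.06)&(abs(L[:,1])<.12)&(L[:,2]>.06)&(L[:,2]<.14)
q=L[m]; 
for s in (1,-1):
    k=q[q[:,1]*s>0.02]; print(len(k),k.mean(0),k.min(0),k.max(0))
st=ctrl.observe(); print(q2R(st['tool_rot']).as_matrix())
E
```

```text
2935 112.27228795272408 [0.4197 0.3498 0.    ]
2936 113.41480580236501 [0.4197 0.3498 0.    ]
2929 115.66569479678829 [0.4197 0.3498 0.    ]
2322 119.23410250995673 [0.4197 0.3498 0.    ]
y range [-0.093   0.0997]
61 [-0.0393  0.0723  0.1014] [-0.0514  0.0651  0.0847] [-0.0221  0.0789  0.1113]
114 [-0.0312 -0.0648  0.1177] [-0.0599 -0.0923  0.0856] [-0.022  -0.0336  0.1399]
[[ 0.0001  0.923   0.3847]
 [-0.0001  0.3847 -0.923 ]
 [-1.      0.      0.0001]]
```

Run:
```python
from h import *
yaw=np.radians(111.1)
def dn(a): # tool down with z at angle a deg
    return toolR(np.radians(a+90),0,-1)
print(dn(-67.4).as_matrix())
st=ctrl.observe()
delta([.45,-.25,.35],dn(-35),st);delta([.50,0.0,.36],dn(-8),st)
```

```text
[[ 0.      0.9232  0.3843]
 [ 0.      0.3843 -0.9232]
 [-1.      0.      0.    ]]
ROW [ -92.6  319.2 -221.1  -32.4    0.     0. ] tcp [ 0.45   -0.25    0.3313]
ROW [-102.6  461.5 -432.7  -59.4    0.     0. ] tcp [0.5    0.     0.3413]
```

Request:
{"api": "apply_moves", "payload": {
  "deltas": "-30 45 -25 -5 0 0;-60 85 -50 -9 0 0;-90 130 -80 -13 0 0;-93 175 -110 -18 0 0;-93 220 -145 -22 0 0;-93 260 -175 -26 0 0;-93 300 -205 -30 0 0;-95 335 -245 -36 0 0;-98 370 -285 -42 0 0;-100 400 -325 -48 0 0;-102 430 -370 -54 0 0;-102 460 -410 -59 0 0",
  "fingers": -1
}}

```text
time_s: 2.05
tcp_pos: [0.4966, -0.064, 0.3403]
tool_rot: [0.706, 0.05, 0.705, -0.05]
contact_force: [1.1, 0.1, 0.8]
grip_width: 0.0882
```

Run:
```python
from h import *
st=ctrl.observe(); print(st['time_s'],st['qpos'],st['tcp_pos'],q2R(st['tool_rot']).as_matrix())
yaw=np.radians(111.1); ex,ey=frame(yaw)
O=np.array([.4197,.3498,0]); Rt=toolR(yaw,np.radians(40),-1)
g=O-.035*ex+[0,0,.0965]
delta(g+Rt.apply([-.17,0,0]),Rt,st)
```

```text
2.05 [ 0.4001  0.436  -0.55    1.7763  0.2656  1.0026 -0.395 ] [ 0.4966 -0.064   0.3403] [[ 0.001   0.1421  0.9899]
 [-0.0004  0.9899 -0.1421]
 [-1.     -0.0003  0.001 ]]
ROW [127.7 283.4 -70.4 -28.   10.3  39.1] tcp [0.4673 0.2264 0.2124]
```

Request:
{"api": "apply_moves", "payload": {
  "deltas": "5 36 -9 -4 1 5;15 72 -18 -7 3 10;30 108 -27 -11 4 15;45 143 -36 -14 5 20;64 178 -44 -18 7 25;85 214 -53 -21 8 30;106 249 -62 -25 9 35;128 283 -70 -28 10 39;128 283 -70 -28 10 39;128 283 -70 -28 10 39;128 283 -70 -28 10 39"
}}

```text
time_s: 3.15
tcp_pos: [0.4691, 0.2236, 0.2128]
tool_rot: [0.612, 0.117, 0.696, 0.356]
contact_force: [0.6, -0.2, 0.5]
grip_width: 0.0882
```

Run:
```python
from h import *
st,im,dp=snap('wrist','w1'); print(st['time_s'],st['qpos'],st['tcp_pos'])
find('wrist',['pull_left','pull_right','flap_tab','station'],st=st)
yaw=np.radians(111.1); ex,ey=frame(yaw);O=np.array([.4197,.3498,0])
for n in ['pull_left','pull_right','flap_tab']:
    for d in ctrl.place_of('wrist',n)[:1]:
        w=toworld('wrist',d['point'],st)-O; print(n,w@ex,w@ey,w[2])
```

```text
3.15 [ 0.39    0.9011 -0.9503  1.8849 -0.002   0.6429  0.0317] [0.4691 0.2236 0.2128]
wrist place_of pull_left 0.66 [0.372  0.2871 0.0977]
wrist place_of pull_right 0.86 [0.4919 0.3372 0.1008]
wrist place_of station 0.77 [0.4188 0.3547 0.0035]
pull_left -0.04130445315358216 0.06703042455938939 0.09771192690290892
pull_right -0.03774875095995042 -0.06278171767274424 0.10083959144490977
```

View pics/w1.png

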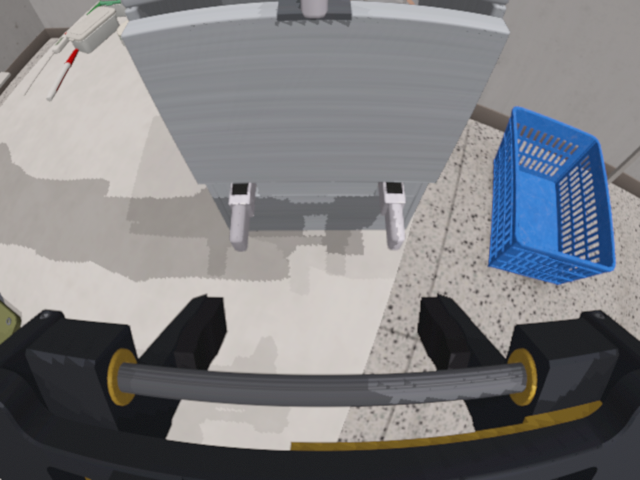

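Fins visible at (238,215) and (395,215), pads at (240,190) and (395,190); all three cameras agree within about 4 mm on the pulls. Going to pull_left.

Run:
```python
from h import *
st=ctrl.observe()
yaw=np.radians(111.8); ex,ey=frame(yaw); Rt=toolR(yaw,np.radians(40),-1)
g=np.array([.373,.2884,.0965])-.003*ex
delta(g+Rt.apply([-.08,0,0]),Rt,st); delta(g,Rt,st)
```

```text
ROW [ 85.7  -4.2 -65.9  -0.7   0.8   0.2] tcp [0.3887 0.249  0.1435]
ROW [165.7  -3.9 -67.1  -0.7   0.8   0.2] tcp [0.3697 0.2968 0.0822]
```

Request:
{"api": "apply_moves", "payload": {
  "deltas": "40 -4 -33 -1 1 0;80 -4 -66 -1 1 0;86 -4 -66 -1 1 0;86 -4 -66 -1 1 0;106 -4 -66 -1 1 0;126 -4 -66 -1 1 0;146 -4 -67 -1 1 0;156 -4 -67 -1 1 0;166 -4 -67 -1 1 0;166 -4 -67 -1 1 0;166 -4 -67 -1 1 0",
  "fingers": 0,
  "force": 25
}}

```text
time_s: 4.65
tcp_pos: [0.37, 0.2971, 0.0819]
tool_rot: [0.607, 0.109, 0.698, 0.364]
contact_force: [-0.1, -1.5, 0.7]
grip_width: 0.0443
```

Run:
```python
from h import *
st,im,dp=snap('wrist','w2'); print(st['time_s'],st['qpos'],st['tcp_pos'],st['contact_force'])
find('wrist',['pull_left'],st=st)
R0=q2R(st['tool_rot']); print('grasp',np.array(st['tcp_pos'])-R0.apply([.0187,0,0]))
```

```text
4.65 [ 0.1538  1.0789 -0.8195  2.1673  0.0532  0.1146  0.0027] [0.37   0.2971 0.0819] [-0.1182 -1.5258  0.7465]
wrist place_of pull_left 0.96 [0.3741 0.2859 0.1003]
grasp [0.3745 0.286  0.0963]
```

View pics/w2.png

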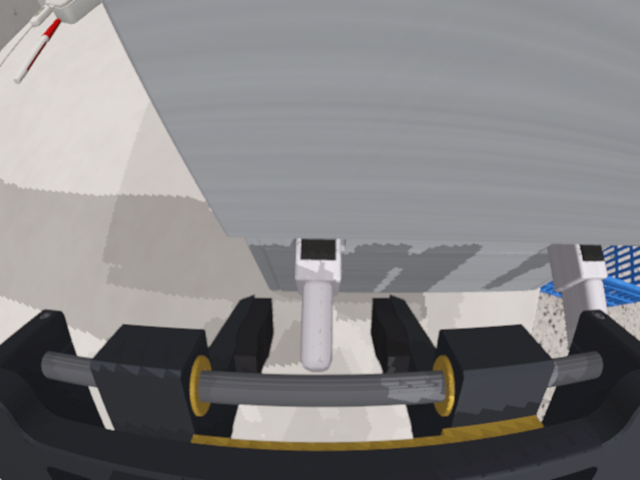

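Fin is centred between the fingers at (317,325). Close, then pull along the cabinet's -x.

Request:
{"api": "apply_moves", "payload": {
  "deltas": "0 0 0 0 0 0;0 0 0 0 0 0;0 0 0 0 0 0;0 0 0 0 0 0;-6 -8 0 0 0 0;-13 -15 0 0 0 0;-19 -23 0 0 0 0;-26 -31 0 0 0 0;-32 -38 0 0 0 0;-39 -46 0 0 0 0;-45 -54 0 0 0 0;-45 -54 0 0 0 0",
  "fingers": 1,
  "force": 25
}}

```text
time_s: 5.95
tcp_pos: [0.3939, 0.2301, 0.0819]
tool_rot: [0.604, 0.109, 0.7, 0.364]
contact_force: [-5.8, -3.4, 8.1]
grip_width: 0.012
```

Request:
{"api": "apply_moves", "payload": {
  "deltas": "-3 -4 0 0 0 0;-5 -6 0 0 0 0;-6 -8 0 0 0 0;-8 -9 0 0 0 0;-9 -11 0 0 0 0;-10 -12 0 0 0 0;-10 -12 0 0 0 0"
}}

```text
time_s: 6.65
tcp_pos: [0.3962, 0.2239, 0.0841]
tool_rot: [0.602, 0.109, 0.699, 0.371]
contact_force: [-14.1, 32.7, -13.2]
grip_width: 0.0119
```

Run:
```python
from h import *
st=ctrl.observe(); R0=q2R(st['tool_rot']); g=np.array(st['tcp_pos'])-R0.apply([.0187,0,0])
ex,ey=frame(np.radians(111.8)); d=g-np.array([.3745,.286,.0963]); print(st['contact_force'],g,-d@ex,d@ey,d[2],st['grip_width'],st['contact_force']@ex)
```

```text
[-14.0793  32.7072 -13.1884] [0.4009 0.2127 0.0983] 0.07789989867748362 0.002680635858933699 0.002033299340390357 0.011923931149235609 35.596751650413985
```

Stop reached at (35 N along the slide, moved 78 mm; it began about 9 mm out). Release and back off along the tool.

Request:
{"api": "apply_moves", "payload": {
  "deltas": "2 2 0 0 0 0;2 2 0 0 0 0;2 2 0 0 0 0;2 2 0 0 0 0;-20 2 0 0 0 0;-60 2 0 0 0 0;-90 2 0 0 0 0;-90 2 0 0 0 0;-90 2 0 0 0 0",
  "fingers": 0
}}

```text
time_s: 7.55
tcp_pos: [0.4235, 0.1649, 0.1519]
tool_rot: [0.607, 0.109, 0.698, 0.363]
contact_force: [-0.1, -0.3, -0.1]
grip_width: 0.0439
```

Run:
```python
from h import *
yaw=np.radians(111.8); ex,ey=frame(yaw); Rt=toolR(yaw,np.radians(40),-1)
st,im,dp=snap('wrist','w3'); find('wrist',['pull_left','pull_right'],st=st); print(st['time_s'],st['qpos'])
g=np.array([.492,.336,.0965])-.003*ex
delta(g+Rt.apply([-.08,0,0]),Rt,st); delta(g,Rt,st)
```

```text
wrist place_of pull_left 0.76 [0.3974 0.2201 0.1   ]
wrist place_of pull_right 0.67 [0.4922 0.339  0.0971]
7.55 [ 0.4876  0.9777 -0.9182  2.0333  0.0773  0.5291  0.1148]
ROW [ 64.4  64.  127.6   0.2  -0.1   0.2] tcp [0.5077 0.2966 0.1435]
ROW [144.4  64.3 127.8   0.2  -0.1   0.2] tcp [0.4887 0.3444 0.0822]
```

Request:
{"api": "apply_moves", "payload": {
  "deltas": "0 0 45 0 0 0;0 20 90 0 0 0;20 50 128 0 0 0;50 64 128 0 0 0;64 64 128 0 0 0;84 64 128 0 0 0;104 64 128 0 0 0;124 64 128 0 0 0;134 64 128 0 0 0;144 64 128 0 0 0;144 64 128 0 0 0;144 64 128 0 0 0"
}}

```text
time_s: 8.9
tcp_pos: [0.4883, 0.3446, 0.0825]
tool_rot: [0.606, 0.109, 0.699, 0.364]
contact_force: [0.2, -0.5, -0.4]
grip_width: 0.0441
```

Run:
```python
from h import *
st,im,dp=snap('wrist','w4'); print(st['time_s'],st['qpos'],st['contact_force'])
find('wrist',['pull_right'],st=st)
R0=q2R(st['tool_rot']); print('grasp',np.array(st['tcp_pos'])-R0.apply([.0187,0,0]))
```

```text
8.9 [ 0.105   1.1257 -0.8242  1.7895  0.0716  0.4303 -0.0229] [ 0.2394 -0.486  -0.3596]
wrist place_of pull_right 0.84 [0.4966 0.3375 0.1009]
grasp [0.4928 0.3335 0.0968]
```

View pics/w4.png

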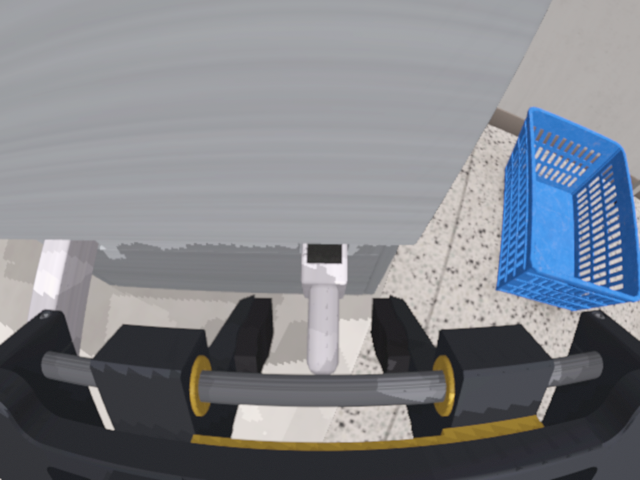

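Fin between fingers at (323,325). Close and pull.

Request:
{"api": "apply_moves", "payload": {
  "deltas": "0 0 0 0 0 0;0 0 0 0 0 0;0 0 0 0 0 0;0 0 0 0 0 0;-6 -8 0 0 0 0;-13 -15 0 0 0 0;-19 -23 0 0 0 0;-26 -31 0 0 0 0;-32 -38 0 0 0 0;-39 -46 0 0 0 0;-45 -54 0 0 0 0;-45 -54 0 0 0 0",
  "fingers": 1,
  "force": 25
}}

```text
time_s: 10.2
tcp_pos: [0.5145, 0.2785, 0.0827]
tool_rot: [0.606, 0.109, 0.699, 0.364]
contact_force: [-1.6, -3.1, 5.7]
grip_width: 0.012
```

Request:
{"api": "apply_moves", "payload": {
  "deltas": "-3 -4 0 0 0 0;-5 -6 0 0 0 0;-6 -8 0 0 0 0;-8 -9 0 0 0 0;-9 -11 0 0 0 0;-10 -12 0 0 0 0;-10 -12 0 0 0 0"
}}

```text
time_s: 10.9
tcp_pos: [0.5157, 0.2752, 0.0844]
tool_rot: [0.602, 0.11, 0.698, 0.371]
contact_force: [-4.6, 35.5, -18.9]
grip_width: 0.0117
```

Run:
```python
from h import *
st=ctrl.observe(); R0=q2R(st['tool_rot']); g=np.array(st['tcp_pos'])-R0.apply([.0187,0,0])
ex,ey=frame(np.radians(111.8)); d=g-np.array([.4928,.3335,.0968]); print(g,-d@ex,d@ey,d[2],st['grip_width'],st['contact_force']@ex)
```

```text
[0.5204 0.264  0.0986] 0.07479776345823468 0.00020709779685820426 0.0018200677580045288 0.011714635434950231 34.629878411482686
```

Request:
{"api": "apply_moves", "payload": {
  "deltas": "2 2 0 0 0 0;2 2 0 0 0 0;2 2 0 0 0 0;2 2 0 0 0 0;-20 2 0 0 0 0;-60 2 0 0 0 0;-110 2 0 0 0 0;-140 2 0 0 0 0;-140 2 0 0 0 0;-140 2 0 0 0 0",
  "fingers": 0
}}

```text
time_s: 11.9
tcp_pos: [0.5539, 0.1828, 0.1911]
tool_rot: [0.607, 0.109, 0.699, 0.364]
contact_force: [-0.7, 1.0, 0.5]
grip_width: 0.0442
```

Run:
```python
from h import *
yaw=np.radians(111.8); ex,ey=frame(yaw)
st,im,dp=snap('wrist','w5'); print(st['time_s'],st['qpos'],st['tcp_pos'])
N=['pull_left','pull_right','flap_tab']
find('wrist',N,st=st)
snap('side','s5');find('side',N);snap('top','t5');find('top',N)
O=np.array([.4197,.3498,0]); P=cloud('top',ctrl.capture('top')[1])
L=np.c_[(P-O)@ex,(P-O)@ey,P[:,2]]
k=L[(L[:,2]>.30)&(abs(L[:,0])<.06)&(abs(L[:,1])<.08)]; print(len(k),k.mean(0),k.min(0),k.max(0))
Rt=toolR(yaw,0,-1); g=np.array([.422,.338,.315])
delta(g-.03*ex+[0,0,.10],Rt,st)
```

```text
11.9 [ 0.3982  1.0064 -0.9063  1.6197  0.0546  0.8681  0.1028] [0.5539 0.1828 0.1911]
wrist place_of pull_left 0.74 [0.3991 0.2196 0.0992]
wrist place_of pull_right 0.84 [0.5165 0.2718 0.0993]
wrist place_of flap_tab 0.42 [0.4163 0.354  0.0034]
side place_of pull_left 0.51 [0.4005 0.2236 0.0994]
side place_of pull_right 0.61 [0.5184 0.272  0.0981]
side place_of flap_tab 0.69 [0.4226 0.3396 0.3067]
side place_of flap_tab 0.43 [ 0.4504 -0.0929  0.0005]
top place_of pull_left 0.83 [0.3979 0.2211 0.099 ]
top place_of pull_right 0.86 [0.5194 0.2695 0.0973]
top place_of pull_right 0.16 [0.3972 0.2212 0.0996]
top place_of flap_tab 0.63 [0.4234 0.338  0.314 ]
115 [0.0021 0.0062 0.3127] [-0.018  -0.0737  0.3   ] [0.0579 0.0793 0.3294]
ROW [-53.2 256.9 -63.9   0.3  -0.1 -39.8] tcp [0.4331 0.3101 0.3963]
```

Request:
{"api": "apply_moves", "payload": {
  "deltas": "-30 20 -8 0 0 -6;-70 50 -16 0 0 -12;-80 90 -26 0 0 -18;-80 135 -36 0 0 -24;-75 180 -46 0 0 -30;-65 220 -56 0 0 -36;-53 257 -64 0 0 -40;-53 257 -64 0 0 -40;-53 257 -64 0 0 -40;-53 257 -64 0 0 -40"
}}

```text
time_s: 13.55
tcp_pos: [0.4336, 0.3091, 0.3957]
tool_rot: [0.694, -0.137, 0.694, 0.134]
contact_force: [-0.3, 0.5, -0.1]
grip_width: 0.044
```

Run:
```python
from h import *
yaw=np.radians(111.8); ex,ey=frame(yaw)
st,im,dp=snap('wrist','w6'); print(st['time_s'],st['qpos'],st['tcp_pos'])
find('wrist',['flap_tab'],st=st); find('wrist',['flap_tab'],'look_for',st=st)
Rt=toolR(yaw,0,-1); g=np.array([.4225,.339,.318])
delta(g+[0,0,.06],Rt,st);delta(g,Rt,st)
```

```text
13.55 [-0.2911  0.4559 -0.6668  1.585   0.2988  1.2072 -0.6315] [0.4336 0.3091 0.3957]
wrist place_of flap_tab 0.91 [0.4243 0.3402 0.3105]
wrist look_for flap_tab 0.57 [0.4222 0.3408 0.2829]
ROW [36.3 32.   1.   0.2 -0.1  0.2] tcp [0.4225 0.339  0.3593]
ROW [96.3 32.2  1.   0.2 -0.1  0.2] tcp [0.4225 0.339  0.2993]
```

View pics/w6.png

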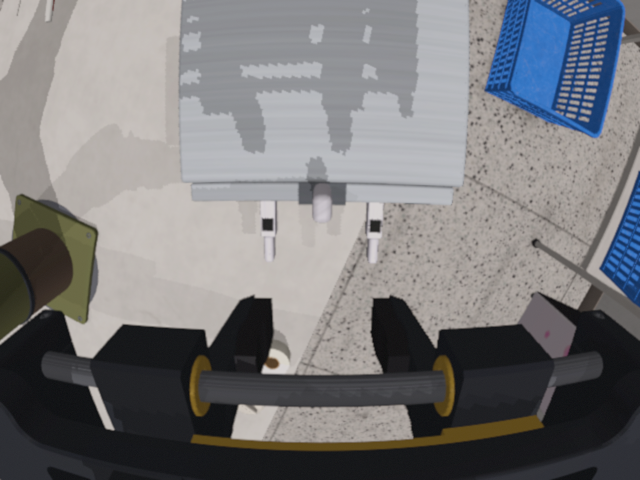

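Both supports show equally far out ((268,230), (374,230)); tab at (322,200), with a notch behind it. Descend on the tab.

Request:
{"api": "apply_moves", "payload": {
  "deltas": "18 16 1 0 0 0;36 31 1 0 0 0;36 31 1 0 0 0;55 31 1 0 0 0;75 31 1 0 0 0;90 31 1 0 0 0;96 31 1 0 0 0;96 31 1 0 0 0;96 31 1 0 0 0"
}}

```text
time_s: 14.6
tcp_pos: [0.4228, 0.3396, 0.3013]
tool_rot: [0.695, -0.136, 0.693, 0.135]
contact_force: [0.2, 0.4, 0.3]
grip_width: 0.0443
```

Run:
```python
from h import *
st,im,dp=snap('wrist','w7'); print(st['time_s'],st['tcp_pos'],st['contact_force'])
find('wrist',['flap_tab'],st=st)
```

```text
14.6 [0.4228 0.3396 0.3013] [0.2153 0.3935 0.2565]
wrist place_of flap_tab 0.82 [0.4219 0.3389 0.3132]
```

View pics/w7.png

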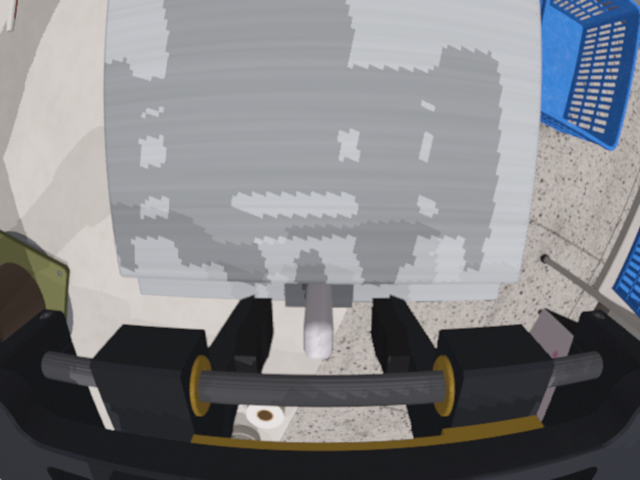

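Tab lies between the fingers at (317,325). Lower 4 mm, close gently, and compute the arc.

Request:
{"api": "apply_moves", "payload": {
  "deltas": "4 0 0 0 0 0;4 0 0 0 0 0;4 0 0 0 0 0;4 0 0 0 0 0;4 0 0 0 0 0;4 0 0 0 0 0;4 0 0 0 0 0",
  "fingers": 1,
  "force": 15
}}

```text
time_s: 15.4
tcp_pos: [0.4214, 0.3394, 0.2964]
tool_rot: [0.694, -0.137, 0.694, 0.135]
contact_force: [-3.0, -1.3, 2.8]
grip_width: 0.0117
```

Run:
```python
from h import *
st=ctrl.observe(); print(st['time_s'],st['tcp_pos'],st['contact_force'],st['grip_width'])
# planar (out,up): ideal tcp for angle th, lean=.4th
gz=st['tcp_pos'][2]+.0187; r=gz-.125; off=.010; print(r)
def pose(th):
    l=np.radians(36)*th/1.57; g=np.array([r*np.sin(th)+off*np.cos(th),r*np.cos(th)-off*np.sin(th)])
    return g+.0187*np.array([-np.sin(l),-np.cos(l)]),l
N=44; ths=np.linspace(0,1.57,N+1)
for c in range(4):
    p0,l0=pose(ths[c*11]); tx=np.array([-np.sin(l0),-np.cos(l0)]); ty=np.array([-np.cos(l0),np.sin(l0)])
    print(';'.join('%d %d 0 0 0 %.1f'%(round((p-p0)@tx*1e3),round((p-p0)@ty*1e3),np.degrees(l-l0)) for p,l in map(pose,ths[c*11+1:c*11+12])))
```

```text
15.4 [0.4214 0.3394 0.2964] [-3.0048 -1.3254  2.843 ] 0.011663381781399567
0.19011662278870262
0 -7 0 0 0 0.8;1 -13 0 0 0 1.6;2 -19 0 0 0 2.5;3 -26 0 0 0 3.3;5 -32 0 0 0 4.1;6 -39 0 0 0 4.9;8 -45 0 0 0 5.7;10 -51 0 0 0 6.5;13 -57 0 0 0 7.4;15 -63 0 0 0 8.2;18 -69 0 0 0 9.0
2 -6 0 0 0 0.8;4 -12 0 0 0 1.6;7 -18 0 0 0 2.5;10 -24 0 0 0 3.3;12 -30 0 0 0 4.1;16 -36 0 0 0 4.9;19 -42 0 0 0 5.7;22 -47 0 0 0 6.5;26 -52 0 0 0 7.4;30 -58 0 0 0 8.2;34 -63 0 0 0 9.0
3 -6 0 0 0 0.8;7 -11 0 0 0 1.6;11 -16 0 0 0 2.5;15 -21 0 0 0 3.3;19 -26 0 0 0 4.1;24 -31 0 0 0 4.9;29 -36 0 0 0 5.7;33 -40 0 0 0 6.5;38 -45 0 0 0 7.4;43 -49 0 0 0 8.2;49 -53 0 0 0 9.0
5 -5 0 0 0 0.8;10 -9 0 0 0 1.6;15 -13 0 0 0 2.5;20 -17 0 0 0 3.3;25 -21 0 0 0 4.1;31 -25 0 0 0 4.9;37 -28 0 0 0 5.7;42 -31 0 0 0 6.5;48 -35 0 0 0 7.4;54 -37 0 0 0 8.2;60 -40 0 0 0 9.0
```

Request:
{"api": "apply_moves", "payload": {
  "deltas": "0 -7 0 0 0 0.8;1 -13 0 0 0 1.6;2 -19 0 0 0 2.5;3 -26 0 0 0 3.3;5 -32 0 0 0 4.1;6 -39 0 0 0 4.9;8 -45 0 0 0 5.7;10 -51 0 0 0 6.5;13 -57 0 0 0 7.4;15 -63 0 0 0 8.2;18 -69 0 0 0 9"
}}

```text
time_s: 16.5
tcp_pos: [0.4466, 0.2742, 0.2773]
tool_rot: [0.68, -0.082, 0.704, 0.189]
contact_force: [-6.2, 0.1, -4.2]
grip_width: 0.012
```

Request:
{"api": "apply_moves", "payload": {
  "deltas": "2 -6 0 0 0 0.8;4 -12 0 0 0 1.6;7 -18 0 0 0 2.5;10 -24 0 0 0 3.3;12 -30 0 0 0 4.1;16 -36 0 0 0 4.9;19 -42 0 0 0 5.7;22 -47 0 0 0 6.5;26 -52 0 0 0 7.4;30 -58 0 0 0 8.2;34 -63 0 0 0 9"
}}

```text
time_s: 17.6
tcp_pos: [0.4665, 0.2227, 0.2339]
tool_rot: [0.662, -0.027, 0.708, 0.243]
contact_force: [-8.2, 5.7, -8.1]
grip_width: 0.012
```

Run:
```python
from h import *
st,im,dp=snap('wrist','w8'); print(st['time_s'],st['tcp_pos'],st['contact_force'],st['grip_width'],st['qpos'])
R0=q2R(st['tool_rot']); g=np.array(st['tcp_pos'])-R0.apply([.0187,0,0])
ex,ey=frame(np.radians(111.8)); O=np.array([.417,.351,0]); d=g-O;print('grasp out,y,z',-d@ex,d@ey,d[2])
find('wrist',['flap_tab'],st=st)
```

```text
17.6 [0.4665 0.2227 0.2339] [-8.2181  5.7076 -8.1142] 0.012008944490911567 [ 0.1418  0.6907 -0.809   1.8772  0.2546  0.7208 -0.3289]
grasp out,y,z 0.1432559027598484 0.001528792193907745 0.25167766906828054
wrist place_of flap_tab 0.81 [0.4656 0.218  0.2454]
```

View pics/w8.png

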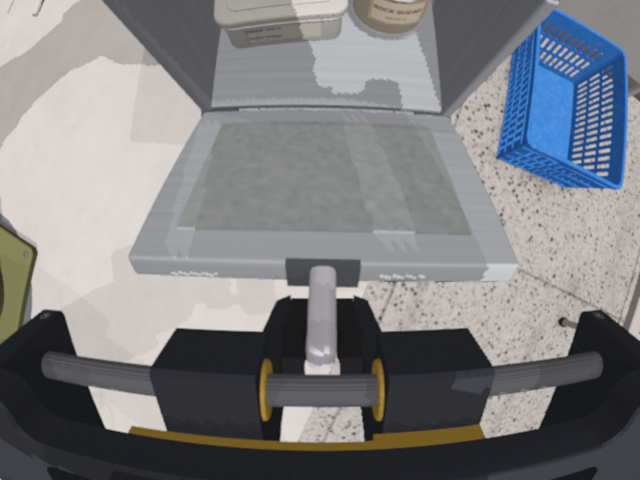

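The flap is half way down and held, tab in the fingers at (322,315). Forces are small, so I continue.

Request:
{"api": "apply_moves", "payload": {
  "deltas": "3 -6 0 0 0 0.8;7 -11 0 0 0 1.6;11 -16 0 0 0 2.5;15 -21 0 0 0 3.3;19 -26 0 0 0 4.1;24 -31 0 0 0 4.9;29 -36 0 0 0 5.7;33 -40 0 0 0 6.5;38 -45 0 0 0 7.4;43 -49 0 0 0 8.2;49 -53 0 0 0 9"
}}

```text
time_s: 18.8
tcp_pos: [0.479, 0.1903, 0.1716]
tool_rot: [0.64, 0.029, 0.708, 0.295]
contact_force: [-8.9, 5.7, -2.4]
grip_width: 0.012
```

Request:
{"api": "apply_moves", "payload": {
  "deltas": "5 -5 0 0 0 0.8;10 -9 0 0 0 1.6;15 -13 0 0 0 2.5;20 -17 0 0 0 3.3;25 -21 0 0 0 4.1;31 -25 0 0 0 4.9;37 -28 0 0 0 5.7;42 -31 0 0 0 6.5"
}}

```text
time_s: 19.6
tcp_pos: [0.4821, 0.1824, 0.1205]
tool_rot: [0.623, 0.069, 0.706, 0.331]
contact_force: [-9.3, 4.9, -1.0]
grip_width: 0.0118
```

Run:
```python
from h import *
st=ctrl.observe(); print(st['time_s'],st['tcp_pos'],st['contact_force'],st['grip_width'],st['qpos'])
R0=q2R(st['tool_rot']); g=np.array(st['tcp_pos'])-R0.apply([.0187,0,0])
ex,ey=frame(np.radians(111.8)); O=np.array([.417,.351,0]); d=g-O;print('grasp out,y,z',-d@ex,d@ey,d[2])
```

```text
19.6 [0.4821 0.1824 0.1205] [-9.3381  4.9116 -0.97  ] 0.011762039272495427 [ 0.3785  1.0204 -0.8927  1.8882  0.2704  0.5866 -0.084 ]
grasp out,y,z 0.19104654878151384 0.001990311965314906 0.13603771436241852
```

Request:
{"api": "apply_moves", "payload": {
  "deltas": "3 -2 0 0 0 0.4;6 -4 0 0 0 0.8;9 -6 0 0 0 1.2;11 -7 0 0 0 1.6;13 -9 0 0 0 2;15 -10 0 0 0 2.3;17 -11 0 0 0 2.5;17 -11 0 0 0 2.5;17 -11 0 0 0 2.5"
}}

```text
time_s: 20.5
tcp_pos: [0.4822, 0.1822, 0.1029]
tool_rot: [0.616, 0.084, 0.704, 0.345]
contact_force: [-11.3, -4.7, 19.1]
grip_width: 0.0119
```

```bash
cat > chk.py <<'E'
from h import *
st=ctrl.observe(); print(st['time_s'],st['tcp_pos'],st['contact_force'],st['grip_width'])
R0=q2R(st['tool_rot']); g=np.array(st['tcp_pos'])-R0.apply([.0187,0,0])
ex,ey=frame(np.radians(111.8)); O=np.array([.417,.351,0]); d=g-O;print('grasp out,y,z',-d@ex,d@ey,d[2])
for c in ('side','top'):
    P=cloud(c,ctrl.capture(c)[1]); L=np.c_[-(P-O)@ex,(P-O)@ey,P[:,2]]
    m=(L[:,0]>.03)&(L[:,0]<.14)&(abs(L[:,1])<.085)&(abs(L[:,2]-.125)<.03); k=L[m]
    for _ in range(2):
        A=np.c_[k[:,0],np.ones(len(k))]; a=np.linalg.lstsq(A,k[:,2],rcond=None)[0]; k=k[abs(k[:,2]-A@a)<.008]
    print(c,len(k),'slope deg',np.degrees(np.arctan(a[0])),'z at hinge',a[1])
E
python3 chk.py
```

```text
20.5 [0.4822 0.1822 0.1029] [-11.3172  -4.7363  19.0982] 0.011871235392393254
grasp out,y,z 0.1919543577612465 0.0019593726475662376 0.11801493948558733
side 340 slope deg 0.030225743067122814 z at hinge 0.12565447781588707
top 2824 slope deg -0.40107442709501606 z at hinge 0.12807398271169138
```

Flap is level and resting (19 N up on the tool). Ease, open, and back off along the tool.

Request:
{"api": "apply_moves", "payload": {
  "deltas": "-1 1 0 0 0 0;-1 1 0 0 0 0;-1 1 0 0 0 0;-1 1 0 0 0 0;-1 1 0 0 0 0;-15 1 0 0 0 0;-40 1 0 0 0 0;-80 1 0 0 0 0;-120 1 0 0 0 0;-140 1 0 0 0 0;-140 1 0 0 0 0",
  "fingers": 0
}}

```text
time_s: 21.7
tcp_pos: [0.5196, 0.1057, 0.2164]
tool_rot: [0.621, 0.085, 0.7, 0.342]
contact_force: [-0.1, 0.8, 0.1]
grip_width: 0.0444
```

```bash
python3 chk.py
python3 - <<'E'
from h import *
snap('side','s9');snap('top','t9')
for c in ('side','top'): find(c,['flap_tab','pull_left','pull_right','kitchen_timer','label_roll','salt_shaker'],n=1)
a=cv2.imread('pics/side'+'0.png'); s=cv2.imread('pics/s9.png')[60:300,260:500]; t=cv2.imread('pics/t9.png')[80:320,80:320]
cv2.imwrite('pics/fin.png',cv2.resize(np.hstack([s,t]),None,fx=1.6,fy=1.6))
E
```

```text
21.7 [0.5196 0.1057 0.2164] [-0.1064  0.7827  0.0874] 0.044401224645759886
grasp out,y,z 0.276765068813719 -0.004097719761520013 0.23158769994560768
side 103 slope deg -0.8293847901658913 z at hinge 0.12729448706114047
top 2829 slope deg -0.36250664736894245 z at hinge 0.12824339349070007
side place_of flap_tab 0.79 [0.4883 0.1773 0.1138]
side place_of kitchen_timer 0.86 [ 0.4511 -0.0934  0.0008]
side place_of label_roll 0.9 [ 0.4698  0.0077 -0.0001]
side place_of salt_shaker 0.95 [ 0.3918 -0.2197  0.0047]
top place_of flap_tab 0.86 [0.4832 0.1768 0.1197]
top place_of pull_right 0.16 [ 0.4685  0.0077 -0.0043]
top place_of kitchen_timer 0.63 [ 0.4498 -0.0943  0.0013]
top place_of label_roll 0.65 [ 0.4667  0.0053 -0.0009]
top place_of salt_shaker 0.68 [ 0.3933 -0.2225 -0.0029]
```

View pics/fin.png

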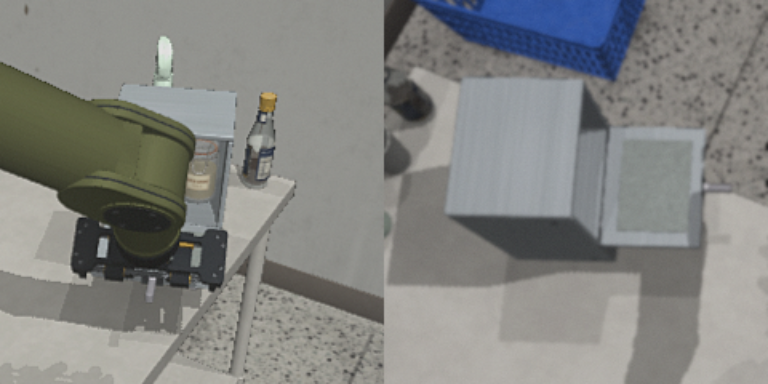

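The flap lies level in the top view (crop (655,185), tab at (718,188)), the hand is clear of it, and the bystanders haven't moved. Handing in.

```bash
python3 -c "
from rig import ctrl
print(ctrl.hand_in())"
```

```text
the job is handed in; nothing more can be done
None
```

The writing ledge is set up: I pulled both supports out to their stops, then swung the flap down while holding its tab, until it rested on them. The job was handed in at about 22 s of robot time.

**Supports:** Each pull ended against a stop at about 35 N, after 78 mm of travel on the left and 75 mm on the right. That is less than the stated 85 mm because both supports seemed to start about 10 mm out. I inferred this from the fin positions and did not confirm it. With both out, the three cameras put the fins level with each other, about where full travel would leave them. Once the flap was down it hid the supports, so their travel could not be checked again.

**Flap:** I held the tab all the way down, and the tool felt about 19 N upwards as the flap settled on the supports. After I let go, the top camera's depth put it within 0.4° of level. The side camera read 0.8°, but from few points because the arm was in the way. The depth readings put the flap's top 2–3 mm above the stated 125 mm, which is close to the calibration error.

**Bystanders and gripper:** The timer, label roll and shaker measured within about 4 mm of where they started, which is the detection error. The gripper ended about 100 mm clear of the tab, with no contact force.

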